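# Open the dial padlock of the reagent box and hold it up

## Task

The lockable reagent box on the lab bench is shut with a dial padlock through its hasp, and the first two numbers of the combination have already been dialled. Turn the dial clockwise, click by click, to the last number, zero: its red line against the white index mark on the lock's body beside the shackle; then tug the lock's body back from the hasp until the shackle has slid fully open, slip the open shackle out of the hasp lugs and lift the lock away. Leave the lid shut and the glassware where it stands, and finish while still holding the open lock still and level, dial up, at least 10 cm above the box, so that a colleague can check it and open the box.

Things in the scene. Friction and masses are not known exactly. Their poses are not given: they have to be found in the camera images.
- dial (a joint): Dial angle relative to the lock's body, rad: 0 = red zero line against the white index mark at the shackle side; positive = line counter-clockwise of the mark seen from above. Starts between 0.7 and 2.7: turn clockwise down to 0. It clicks into 12 notches pi/6 apart, 0 is one (about 0.035 N m per click); let go near a notch it snaps in. The shackle is free only within about 0.12 rad of 0.
- dial_grip (a point): Centre of the dial's round black knob, on the dial's axis, half-way up it: 28 mm across, 15 mm high, knurled, with a red line across its top. It stands on a black disc 44 mm across with white ticks; the disc's top lies 7.5 mm below this point, the knob's top 7.5 mm above. Can be gripped at any yaw. The frame turns with the dial; z up.
- lock_center (a point): Centre of the brass padlock body, a rounded box 56 (x) by 54 (y) by 22 (z) mm that lies loose, dial up, on the box's front deck; whole lock 0.4 to 0.7 kg. x points to the shackle and hasp, y left of that, z out of the dial. The disc and knob rise 18 mm above the body's top. At the start it lies 38 to 45 mm before hasp, along the box's x.
- shackle (a joint): How far the U shackle has slid out of the body along the lock's x, m: 0 = shut, 0.024 = fully open. Stiff (about 4 N), stays where left, does not swivel; blocked off zero. 7 mm bar at the body's mid-height, legs at y = +16 mm (toe) and -16 mm (heel). Inside of the crown to the body's face: 30 mm shut, 54 mm open; then the toe's tip is 17 mm clear of the face.
- hasp (a point): Hasp, 11 mm over the deck, mid-way through two upright steel lugs (front one on the deck, hind one on the lid), together 7 mm thick along x; frame as chest. They rise 11 mm above this point, y = -11 to +27 mm. The toe passes through a 10 mm hole at y = +16 mm, the heel outside at y = -16 mm. The open lock lifts straight off when the lugs are in the toe gap: centre 36 mm before this point.
- chest: Grey steel reagent box with a blue lid, fixed to the bench: 280 mm deep (x) by 320 mm wide (y) by 100 mm high, origin at the centre of its underside, x pointing away from its front. The flat grey deck, 120 mm deep, is at its front; the lid, flush with the deck, is behind the seam, which lies 20 mm before the centre.
- lid (a joint): Opening of the blue lid, rad, hinged along the box's back edge: 0 = shut. The lid weighs 0.9 kg and stays shut by its weight.
- flask_mid (a point): Empty conical glass flask, 82 mm across its foot, 125 mm high; half-way up its axis. A bystander on the bench beside the box.
- bottle_mid (a point): Amber glass reagent bottle with a black cap, 68 mm across, 140 mm high; half-way up its axis. A bystander on the bench beside the box.
- beaker_mid (a point): Empty glass beaker, 66 mm across, 85 mm high; half-way up its axis. A bystander on the bench beside the box.

How it is judged:
On the way, in this order (a step that is already met when the one before it is completed fails the run):
1. the dial stands at zero, within 0.1 rad, with the shackle still shut (value of joint dial between -0.1 and 0.1 rad and value of joint shackle below 0.006 m), for 0.2 s.
2. the shackle is pulled open at least 20 mm while the lock is still on the hasp (value of joint shackle above 0.02 m and distance between lock_center and hasp below 0.1 m), for 0.1 s.
At the end, for the whole second after the job is handed in: The open lock (shackle out at least 18 mm) is held still by the fingers and level (dial up within 0.3 rad), with its centre at least 195 mm above the bench (it lay at 111 mm), touching nothing of the box, within 0.35 m of the box's centre as seen from above; the lid is shut within 0.05 rad (height (world z) of lock_center above 0.195 m and horizontal distance between lock_center and chest below 0.35 m and value of joint shackle above 0.018 m and angle between lock_center's own z axis and vertical below 0.3 rad and contact force between the fingers and lock above 1.5 N and contact force between lock and chest below 0.1 N and linear speed of lock below 0.03 m/s and value of joint lid below 0.05 rad); the arm keeps its last pose, push and grip.
It fails at once if the lid is pulled up (value of joint lid above 0.12 rad).
It fails at once if the flask is moved more than 30 mm (distance of flask_mid from where it was at the start of the episode above 0.03 m).
It fails at once if the bottle is moved more than 30 mm (distance of bottle_mid from where it was at the start of the episode above 0.03 m).
It fails at once if the beaker is moved more than 30 mm (distance of beaker_mid from where it was at the start of the episode above 0.03 m).
It also fails if it takes over 67 s, if anything falls off the work surface, if the arm or the gripper's body presses on something with over 40 N, if the wrist force passes 120 N, or if a joint passes its speed limit or range.

## Robot

A 6-joint arm with a two-finger parallel gripper is mounted at the origin on the work surface. World frame = base frame: x ahead of the robot, y to its left, z up, the work surface at z = 0. Lengths are in m, angles in rad, forces in N, time in s.
With the tool pointing down it reaches from about 0.3 to 0.85 m from the base axis. Payload 5.4 kg.
Tool frame: the origin (TCP) lies midway between the tips of the shut fingers; the grasp point (between the pads) lies 19 mm behind it; z points along the fingers, y is the line along which they close (so a half turn about z gives the same grasp; the last joint's range is limited). The gripper opens to 85 mm and grips with 20 to 120 N. Pads are 22 mm wide; open, the fingers measure 114 mm over their backs; the gripper's body (76 mm by 85 mm) begins 54 mm behind the grasp point. The pads swing forward as they close: fully open they stand 13 mm farther back than shut.
Start: joints at [1.109, 0.158, 1.597, -0, 1.386, -0.21], TCP at [0.143, 0.557, 0.231] pointing down, gripper open.
Joint ranges: [-2.91, 2.91], [-0.94, 2.29], [0.18, 2.7], [-1.29, 4.43], [0.17, 2.64], [-3, 3]. Speed limits (rad/s): [2.57, 2.57, 3.14, 3.14, 3.14, 3.14].

## Interface

Orientations are given as a 3x3 rotation matrix whose columns are the frame's x, y, z axes.
In Python, from station import ctrl gives the robot as it stands. The module is installed in compiled form; this text tells all that it offers.
- The arm moves only by the tool servo_tool, never from a script. Its argument "commands" is a list of rows, each an object of numbers: "x", "y", "z": the shift along the world's x, y, z in units of 50 mm (1.0 is 50 mm); "roll": the turn about the world's z in units of 5 degrees (1.0 is 5 degrees). A call has 1 to 8 rows; each row shifts and turns the commanded pose from where the row before left it; what a row does not reach is not made up. A row lasts 1/10 s, in which the tool goes at most 50 mm and 8.59 degrees, less where a joint would pass 70% of its speed; a pose out of reach is approached as far as the arm can. A call is refused whole if a number of a shift passes 1 or a number of a turn 1, either way. A call with a gripper value outside its range is refused whole. "fingers" is the closure, from -1 (fully open) to 1 (shut), set as the call begins (left out, the last holds). The fingers move at their own pace and stop on an object; "newtons" is the grip in N (left out, the last holds). Time passes only in rows, so rows that do not move let the fingers close. It gives the time, the measured TCP pose, the force, the opening and the grip force at its end, in the units of the state.
- ctrl.read_state(): the state, without advancing time (a new reading comes with each control period).
- ctrl.camera(name): name is "scene" or "top"; returns the picture (480x640x3 uint8, red, green, blue); there is no depth.
- ctrl.calibration(name): a dict with "camera_matrix" (3x3 intrinsics, pixels), "dist" ([k1, k2, p1, p2, k3] as OpenCV has them; the pictures are not rectified), "rvec" (rotation vector, rad) and "tvec" (3), from world to camera coordinates, as OpenCV has them. Camera axes: x right, y down, z forward; pixel columns grow to the right and rows downward; lengths in m; the calibration is good to about 2 mm. A picture is of the moment at which its call begins. calibration takes no time and is no camera call.
- ctrl.hand_in(): hands the job in; it is judged then, once.
The state is a dict: "clock": time; "q": joint angles; "joint_velocities": joint speeds; "joint_efforts": joint torques, N m; "ee_pos": TCP position; "orientation": TCP orientation; "force": force on the tool from outside, world axes, zero at the start; "ft_torque": the same for the moment, N m; "grip_width": finger opening in m; "grip_force": force on a finger pad.
Only numpy, scipy, OpenCV 4.12 (cv2) and the standard library are available. Lean on these libraries where they do the work, as an engineer would, in place of code of your own. Each camera call takes 0.05 s, during which the arm holds its last target. There are 200 camera calls.

## Working session

There is one attempt and no reset: what is moved stays moved. The work goes in short steps, Python scripts to look and compute and a tool call to move; the robot and the scene stay as the last step left them, time stands still between calls to the robot, and variables do not carry over. Pictures are saved under pics/ and viewed, at most 10 in all, crops included, and the job is handed in when it is done.

Besides the shell and the picture viewer there is one more tool, called in YAML: its name, and indented under it one key for each argument. servo_tool: Moves the arm, as the interface text tells. Its arguments: {"type":"object","properties":{"commands":{"type":"array","items":{"type":"object","properties":{"x":{"type":"number"},"y":{"type":"number"},"z":{"type":"number"},"roll":{"type":"number"}}}},"fingers":{"type":"number"},"newtons":{"type":"number"}},"required":["commands"]}

```bash
mkdir -p pics; cat > h.py <<'E'
import numpy as np, cv2
from station import ctrl
def snap(cam,name,crop=None,s=1):
    im=ctrl.camera(cam)[:,:,::-1].copy()
    if crop:
        x0,y0,x1,y1=crop; im=im[y0:y1,x0:x1]
    if s!=1: im=cv2.resize(im,None,fx=s,fy=s,interpolation=cv2.INTER_CUBIC)
    cv2.imwrite('pics/'+name,im)
def cal(cam):
    c=ctrl.calibration(cam); return [np.array(c[k],float) for k in("camera_matrix","dist","rvec","tvec")]
def back(cam,pts,z):
    K,d,r,t=cal(cam); R=cv2.Rodrigues(r)[0]; C=-R.T@t.ravel()
    u=cv2.undistortPoints(np.array(pts,float).reshape(-1,1,2),K,d).reshape(-1,2)
    D=np.c_[u,np.ones(len(u))]@R
    return C+D*((z-C[2])/D[:,2])[:,None]
def proj(cam,P):
    K,d,r,t=cal(cam); return cv2.projectPoints(np.array(P,float).reshape(-1,1,3),r,t,K,d)[0].reshape(-1,2)
E
python3 - <<'E'
from h import *
snap('top','t0.png'); snap('scene','s0.png')
for c in('top','scene'):
    K,d,r,t=cal(c); R=cv2.Rodrigues(r)[0]; print(c,-R.T@t.ravel(),K[0,0])
s=ctrl.read_state(); print(s)
E
```

```text
top [0.4017129  0.03210929 1.13859317] 587.3363619717145
scene [1.27962956 0.08081124 0.92363799] 480.99551223421105
{'clock': 0.1, 'q': array([ 1.10887276e+00,  1.59005787e-01,  1.59810829e+00,  1.18104214e-05,
        1.38619753e+00, -2.10059743e-01]), 'joint_velocities': array([-8.35275481e-05, -2.47106144e-03, -1.32200541e-03, -6.04458225e-04,
        1.51160358e-03,  4.81715217e-04]), 'joint_efforts': array([-2.24959463e-04, -3.96992755e+01, -3.32336068e+01, -4.18501822e-04,
        4.33599038e-03, -1.60653101e-06]), 'ee_pos': array([0.14304369, 0.55636526, 0.23040326]), 'orientation': array([[-9.68448935e-01,  2.49210868e-01, -7.76481763e-04],
       [ 2.49211804e-01,  9.68447792e-01, -1.53363005e-03],
       [ 3.69784773e-04, -1.67875081e-03, -9.99998523e-01]]), 'force': array([-0.32601972, -0.22482232,  0.01313723]), 'ft_torque': array([-0.05122514,  0.02165685, -0.00310275]), 'grip_force': 0.0, 'grip_width': 0.08550009266287176}
```

View pics/t0.png

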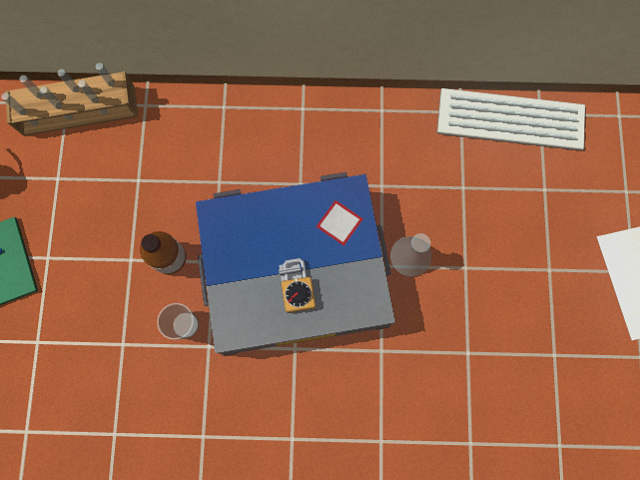

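View pics/s0.png

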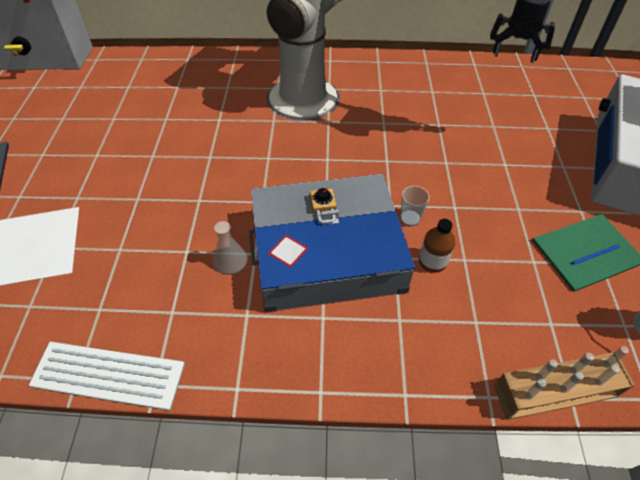

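The top view shows the box front facing the robot (image down). The lock is at about (298,293), the hasp at about (293,271), and glassware stands on both sides. I'll enlarge the lock.

```bash
python3 - <<'E'
from h import *
snap('top','t1.png',(255,245,345,325),8)
print(back('top',[(197,202),(367,176),(394,322),(218,353)],0.1))
E
```

```text
[[ 0.70627775  0.26518692  0.1       ]
 [ 0.76442448 -0.04727576  0.1       ]
 [ 0.49545914 -0.09703814  0.1       ]
 [ 0.43373245  0.20960203  0.1       ]]
```

View pics/t1.png

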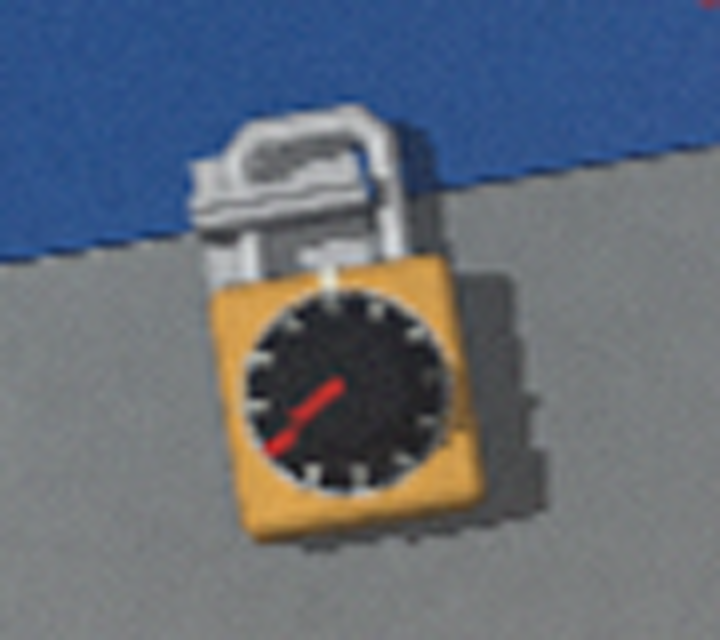

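The crop shows the lock corners at TL(213,293), TR(445,258), BR(482,495), BL(255,540). The dial centre is near (347,390), the index at (328,275) and the red line points to (270,448). That puts the dial about 118° counter-clockwise of the mark, or 4 notches (2.09 rad).

```bash
cat >> h.py <<'E'
def crop2px(p,x0=255,y0=245,s=8): return (np.array(p,float)+.5)/s-.5+[x0,y0]
E
python3 - <<'E'
from h import *
c=back('top',crop2px([(213,293),(445,258),(482,495),(255,540)]),0.122)
print(c,c.mean(0)); v=(c[0]+c[1]-c[2]-c[3])/2; w=(c[0]+c[3]-c[1]-c[2])/2
print(np.linalg.norm(v),np.arctan2(v[1],v[0]),np.linalg.norm(w),np.arctan2(-w[0],w[1]))
d=back('top',crop2px([(347,392)]),0.125);print('disc',d)
k=back('top',crop2px([(345,386)]),0.140);print('knob',k)
r=back('top',crop2px([(345,386),(275,445)]),0.138);r=r[1]-r[0];print('line',np.arctan2(r[1],r[0]))
print('index',back('top',crop2px([(328,275)]),0.122))
print('seam',back('top',crop2px([(0,265),(720,148)]),.1))
print('lug',back('top',crop2px([(195,212),(368,190)]),.122))
E
```

```text
[[0.55956624 0.10287412 0.122     ]
 [0.56860649 0.05237376 0.122     ]
 [0.51684726 0.04286881 0.122     ]
 [0.50584355 0.09168512 0.122     ]] [0.53771589 0.07245045 0.122     ]
0.05374633978992914 0.19372455404226444 0.050659555113006786 0.19914373571837327
disc [[0.53814021 0.07273577 0.125     ]]
knob [[0.53740099 0.07260492 0.14      ]]
line 2.303022772929195
index [[0.56418838 0.07786465 0.122     ]]
seam [[ 0.56809     0.1523049   0.1       ]
 [ 0.59882034 -0.00828473  0.1       ]]
lug [[0.57742215 0.1075263  0.122     ]
 [0.58329119 0.06971911 0.122     ]]
```

servo_tool:
  commands:
    - {"x":0.56,"y":-0.69,"roll":0.36}
    - {"x":0.56,"y":-0.69,"roll":0.36}
    - {"x":0.56,"y":-0.69,"roll":0.36}
    - {"x":0.56,"y":-0.69,"roll":0.36}
    - {"x":0.56,"y":-0.69,"roll":0.36}
    - {"x":0.56,"y":-0.69,"roll":0.36}
    - {"x":0.56,"y":-0.69,"roll":0.36}
    - {"x":0.56,"y":-0.69,"roll":0.36}
  fingers: -1
  newtons: 40

```text
validation failed for argument at $.co...
```

servo_tool:
  commands:
    - {"x":0.56,"y":-0.69,"roll":0.36}
    - {"x":0.56,"y":-0.69,"roll":0.36}
    - {"x":0.56,"y":-0.69,"roll":0.36}
    - {"x":0.56,"y":-0.69,"roll":0.36}
    - {"x":0.56,"y":-0.69,"roll":0.36}
    - {"x":0.56,"y":-0.69,"roll":0.36}
    - {}
    - {}

```text
validation failed for argument at $.co...
```

servo_tool:
  commands:
    - {"x":0.56,"y":-0.69,"z":0,"roll":0.36}
    - {"x":0.56,"y":-0.69,"z":0,"roll":0.36}
    - {"x":0.56,"y":-0.69,"z":0,"roll":0.36}
    - {"x":0.56,"y":-0.69,"z":0,"roll":0.36}
    - {"x":0.56,"y":-0.69,"z":0,"roll":0.36}
    - {"x":0.56,"y":-0.69,"z":0,"roll":0.36}
    - {"x":0.56,"y":-0.69,"z":0,"roll":0.36}
  fingers: -1
  newtons: 40

```text
clock: 0.85
ee_pos: [0.3399, 0.3138, 0.2311]
orientation: [[-1.0, 0.03, -0.0], [0.03, 1.0, 0.0], [0.0, 0.0, -1.0]]
force: [-0.2, 0.7, -0.0]
grip_width: 0.0855
grip_force: 0.0
```

servo_tool:
  commands:
    - {"x":0.56,"y":-0.69,"z":0,"roll":0.36}
    - {"x":0.56,"y":-0.69,"z":0,"roll":0.36}
    - {"x":0.56,"y":-0.69,"z":0,"roll":0.36}
    - {"x":0.56,"y":-0.69,"z":0,"roll":0.36}
    - {"x":0.56,"y":-0.69,"z":0,"roll":0.36}
    - {"x":0.56,"y":-0.69,"z":0,"roll":0.36}
    - {"x":0.56,"y":-0.69,"z":0,"roll":0.36}
    - {"x":0,"y":0,"z":0,"roll":0}

```text
clock: 1.65
ee_pos: [0.5375, 0.0697, 0.2309]
orientation: [[-0.983, -0.182, 0.0], [-0.182, 0.983, -0.001], [-0.0, -0.002, -1.0]]
force: [-0.2, 0.6, 1.5]
grip_width: 0.0854
grip_force: 0.0
```

```bash
python3 - <<'E'
from h import *
snap('scene','s1.png',(260,130,390,260),4.5)
s=ctrl.read_state(); print(s['ee_pos'],s['orientation'],s['q'])
E
```

```text
[0.53600706 0.07193212 0.2307192 ] [[-9.83071871e-01 -1.83217684e-01 -9.88469174e-04]
 [-1.83217792e-01  9.83072348e-01  1.88070300e-05]
 [ 9.68290931e-04  1.99593801e-04 -9.99999511e-01]] [-9.01176020e-02  7.11830936e-02  1.69306538e+00 -7.15483387e-05
  1.37833033e+00 -1.84515886e+00]
```

View pics/s1.png

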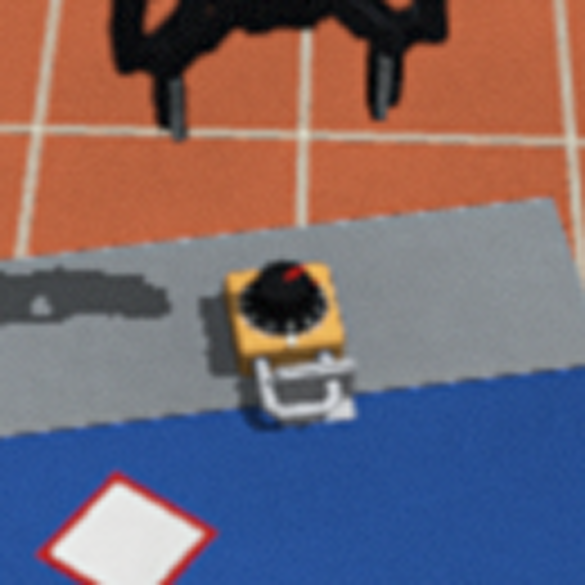

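The gripper is above and behind the lock as expected. The knob centre is at crop (285,285) and the body is undisturbed. I'll cross-check the position in this view.

```bash
python3 - <<'E'
from h import *
print(back('scene',crop2px([(284,287)],260,130,4.5),0.1325), back('scene',crop2px([(286,302)],260,130,4.5),0.125))
print(back('scene',crop2px([(227,278),(332,264),(344,345),(238,356)],260,130,4.5),0.122))
E
```

```text
[[0.53881938 0.07492259 0.1325    ]] [[0.54199408 0.07610935 0.125     ]]
[[0.52376345 0.04583353 0.122     ]
 [0.51214716 0.0989     0.122     ]
 [0.56700807 0.10538039 0.122     ]
 [0.57605376 0.05333792 0.122     ]]
```

servo_tool:
  commands:
    - {"x":0.02,"y":0.01,"z":-0.5,"roll":0}
    - {"x":0.02,"y":0.01,"z":-0.5,"roll":0}
    - {"x":0,"y":0,"z":-0.4,"roll":0.1}
    - {"x":0,"y":0,"z":0,"roll":0}

```text
clock: 2.1
ee_pos: [0.534, 0.0762, 0.1578]
orientation: [[-0.98, -0.197, -0.007], [-0.197, 0.98, 0.001], [0.007, 0.002, -1.0]]
force: [-0.2, 0.4, 0.9]
grip_width: 0.0852
grip_force: 0.0
```

servo_tool:
  commands:
    - {"x":0.06,"y":0,"z":-0.2,"roll":0}
    - {"x":0,"y":0,"z":-0.2,"roll":0}
    - {"x":0,"y":0,"z":0,"roll":0}
    - {"x":0,"y":0,"z":0,"roll":0}

```text
clock: 2.5
ee_pos: [0.5404, 0.0749, 0.1415]
orientation: [[-0.981, -0.196, 0.0], [-0.196, 0.981, -0.0], [-0.0, -0.0, -1.0]]
force: [1.0, -0.2, -0.2]
grip_width: 0.0855
grip_force: 0.0
```

servo_tool:
  commands:
    - {"x":0,"y":-0.02,"z":-0.15,"roll":0}
    - {"x":0,"y":0,"z":-0.14,"roll":0}
    - {"x":0,"y":0,"z":0,"roll":0}
    - {"x":0,"y":0,"z":0,"roll":0}

```text
clock: 2.9
ee_pos: [0.54, 0.0738, 0.1264]
orientation: [[-0.981, -0.195, -0.001], [-0.195, 0.981, 0.0], [0.001, 0.0, -1.0]]
force: [0.6, 0.0, 0.5]
grip_width: 0.0854
grip_force: 0.0
```

servo_tool:
  commands:
    - {"x":0,"y":0,"z":0,"roll":0}
    - {"x":0,"y":0,"z":0,"roll":0}
    - {"x":0,"y":0,"z":0,"roll":0}
    - {"x":0,"y":0,"z":0,"roll":0}
    - {"x":0,"y":0,"z":0,"roll":0}
    - {"x":0,"y":0,"z":0,"roll":0}
    - {"x":0,"y":0,"z":0,"roll":0}
    - {"x":0,"y":0,"z":0,"roll":0}
  fingers: 1
  newtons: 40

```text
clock: 3.7
ee_pos: [0.5404, 0.0741, 0.1273]
orientation: [[-0.981, -0.195, 0.0], [-0.195, 0.981, 0.0], [-0.0, 0.0, -1.0]]
force: [-2.2, 1.6, 5.5]
grip_width: 0.0263
grip_force: 39.4
```

servo_tool:
  commands:
    - {"x":0,"y":0,"z":0,"roll":-1}
    - {"x":0,"y":0,"z":0,"roll":-1}
    - {"x":0,"y":0,"z":0,"roll":-1}
    - {"x":0,"y":0,"z":0,"roll":-1}
    - {"x":0,"y":0,"z":0,"roll":-1}
    - {"x":0,"y":0,"z":0,"roll":-1}
    - {"x":0,"y":0,"z":0,"roll":0}

```text
clock: 4.4
ee_pos: [0.5404, 0.0737, 0.1273]
orientation: [[-0.946, 0.323, 0.0], [0.323, 0.946, -0.0], [-0.0, -0.0, -1.0]]
force: [-2.8, -0.0, 6.2]
grip_width: 0.0263
grip_force: 39.6
```

```bash
python3 - <<'E'
from h import *
snap('scene','s2.png',(270,140,370,240),6)
s=ctrl.read_state(); print(s['ee_pos'],s['orientation'][:,1],s['force'],s['ft_torque'],s['grip_width'])
E
```

```text
[0.54040897 0.07368138 0.12725423] [ 3.21426666e-01  9.46934444e-01 -2.41154219e-04] [-2.74519791 -0.23904956  4.92458954] [ 0.13888246  0.42038142 -0.00781209] 0.02599777600536897
```

View pics/s2.png

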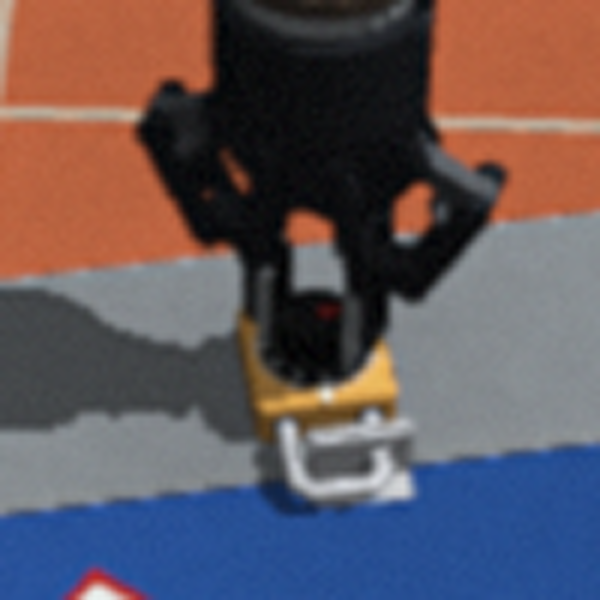

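The grip straddles the knob squarely. The red line at (328,310) is still on the robot side and the index is at (327,393). I'll keep turning.

servo_tool:
  commands:
    - {"x":0,"y":0,"z":0,"roll":-1}
    - {"x":0,"y":0,"z":0,"roll":-1}
    - {"x":0,"y":0,"z":0,"roll":-1}
    - {"x":0,"y":0,"z":0,"roll":-1}
    - {"x":0,"y":0,"z":0,"roll":-1}
    - {"x":0,"y":0,"z":0,"roll":-1}
    - {"x":0,"y":0,"z":0,"roll":-1}
    - {"x":0,"y":0,"z":0,"roll":-1}

```text
clock: 5.25
ee_pos: [0.5401, 0.0733, 0.1273]
orientation: [[-0.516, 0.856, -0.0], [0.856, 0.516, -0.001], [-0.001, -0.001, -1.0]]
force: [-3.3, -0.8, 6.8]
grip_width: 0.0263
grip_force: 39.7
```

servo_tool:
  commands:
    - {"x":0,"y":0,"z":0,"roll":-1}
    - {"x":0,"y":0,"z":0,"roll":-1}
    - {"x":0,"y":0,"z":0,"roll":-1}
    - {"x":0,"y":0,"z":0,"roll":-1}
    - {"x":0,"y":0,"z":0,"roll":-1}
    - {"x":0,"y":0,"z":0,"roll":-1}
    - {"x":0,"y":0,"z":0,"roll":-1}
    - {"x":0,"y":0,"z":0,"roll":0}

```text
clock: 6.05
ee_pos: [0.5397, 0.0732, 0.1272]
orientation: [[0.067, 0.998, -0.002], [0.998, -0.067, -0.002], [-0.002, -0.001, -1.0]]
force: [-5.7, -1.2, 8.1]
grip_width: 0.0261
grip_force: 39.8
```

```bash
python3 - <<'E'
from h import *
snap('scene','s3.png',(270,140,370,240),6)
s=ctrl.read_state(); print(s['ee_pos'],s['orientation'][:,1],s['force'],s['ft_torque'],s['grip_width'])
E
```

```text
[0.53971283 0.07317448 0.12723322] [ 0.99787505 -0.06513862 -0.00153048] [-6.03972483 -2.24136658  7.37993379] [-0.22972286  0.85035833 -0.03394095] 0.026152526550770362
```

View pics/s3.png

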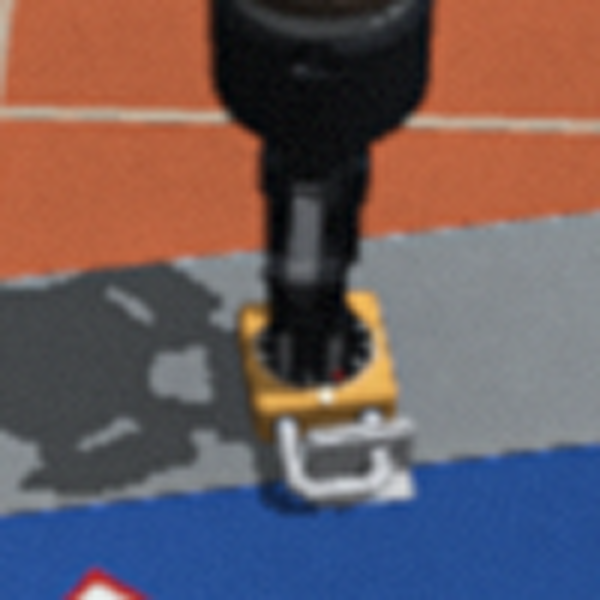

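The red line at (338,375) is just short of the index at (327,393), which fits about 15° remaining.

servo_tool:
  commands:
    - {"x":0,"y":0,"z":0,"roll":-1}
    - {"x":0,"y":0,"z":0,"roll":-1}
    - {"x":0,"y":0,"z":0,"roll":-1}
    - {"x":0,"y":0,"z":0,"roll":-0.2}
    - {"x":0,"y":0,"z":0,"roll":0}
    - {"x":0,"y":0,"z":0,"roll":0}
    - {"x":0,"y":0,"z":0,"roll":0}

```text
clock: 6.8
ee_pos: [0.5395, 0.0732, 0.1272]
orientation: [[0.337, 0.941, -0.002], [0.941, -0.337, -0.001], [-0.002, -0.002, -1.0]]
force: [-6.6, -1.4, 9.3]
grip_width: 0.026
grip_force: 39.8
```

servo_tool:
  commands:
    - {"x":0,"y":0,"z":0,"roll":0}
    - {"x":0,"y":0,"z":0,"roll":0}
    - {"x":0,"y":0,"z":0,"roll":0}
    - {"x":0,"y":0,"z":0,"roll":0}
    - {"x":0,"y":0,"z":0,"roll":0}
    - {"x":0,"y":0,"z":0,"roll":0}
  fingers: -1

```text
clock: 7.4
ee_pos: [0.5403, 0.0739, 0.1267]
orientation: [[0.337, 0.941, -0.0], [0.941, -0.337, 0.0], [0.0, -0.0, -1.0]]
force: [-0.6, 0.5, -0.9]
grip_width: 0.0852
grip_force: 0.0
```

servo_tool:
  commands:
    - {"x":0,"y":0,"z":0.5,"roll":0}
    - {"x":0,"y":0,"z":0.8,"roll":0}
    - {"x":-1,"y":0,"z":0.8,"roll":0}
    - {"x":-1,"y":0,"z":0,"roll":0}
    - {"x":-1,"y":0,"z":0,"roll":0}
    - {"x":0,"y":0,"z":0,"roll":0}

```text
clock: 8.0
ee_pos: [0.395, 0.0747, 0.221]
orientation: [[0.337, 0.942, -0.004], [0.942, -0.337, 0.0], [-0.001, -0.004, -1.0]]
force: [0.5, 0.5, -0.0]
grip_width: 0.0853
grip_force: 0.0
```

```bash
python3 - <<'E'
from h import *
snap('top','t4.png',(255,245,345,325),8)
s=ctrl.read_state(); print(s['ee_pos'],s['orientation'][:,1],s['force'],s['ft_torque'],s['grip_width'])
E
```

```text
[0.39851195 0.07425    0.22236227] [ 9.41367716e-01 -3.37382297e-01  9.57793182e-05] [-0.0260905   0.9497901   0.19236773] [-0.02981345 -0.05059637  0.00634921] 0.08504882770990699
```

View pics/t4.png

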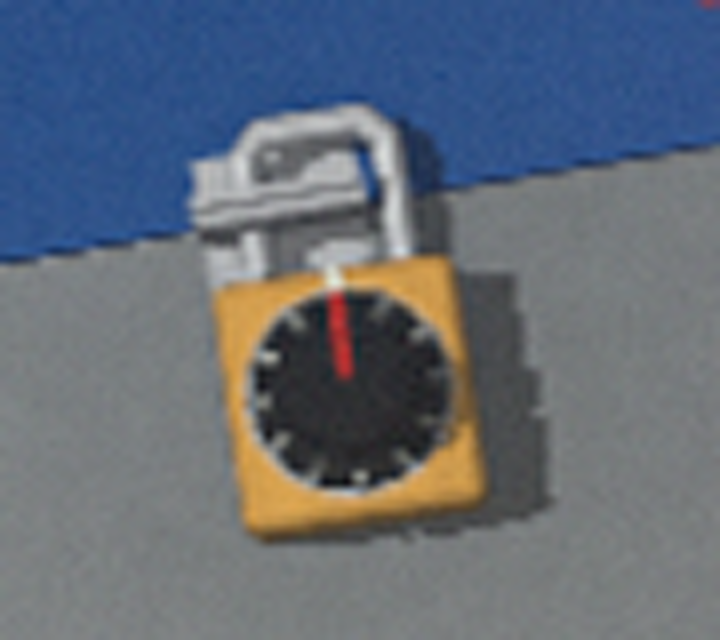

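The red line at (340,290) stands against the index at (333,275), so the dial is at zero and the shackle is still shut. The body has turned about 1° clockwise and now sits centred near (350,391). Next I grip the body across its sides.

servo_tool:
  commands:
    - {"x":0,"y":0,"z":0,"roll":-1}
    - {"x":0,"y":0,"z":0,"roll":-1}
    - {"x":0,"y":0,"z":0,"roll":-1}
    - {"x":0,"y":0,"z":0,"roll":-1}
    - {"x":0,"y":0,"z":0,"roll":-1}
    - {"x":0,"y":0,"z":0,"roll":-1}
    - {"x":0,"y":0,"z":0,"roll":-1}
    - {"x":0,"y":0,"z":0,"roll":-1}

```text
clock: 8.85
ee_pos: [0.4027, 0.0737, 0.2235]
orientation: [[0.866, 0.501, 0.001], [0.501, -0.866, -0.0], [0.001, 0.001, -1.0]]
force: [0.1, 0.1, 0.7]
grip_width: 0.0855
grip_force: 0.0
```

servo_tool:
  commands:
    - {"x":0.71,"y":-0.02,"z":0,"roll":-1}
    - {"x":0.71,"y":0,"z":0,"roll":-1}
    - {"x":0.71,"y":0,"z":0,"roll":-1}
    - {"x":0.7,"y":0,"z":0,"roll":-0.9}
    - {"x":0,"y":0,"z":-0.5,"roll":0}
    - {"x":0,"y":0,"z":-0.5,"roll":0}
    - {"x":0,"y":0,"z":0,"roll":0}
    - {"x":0,"y":0,"z":0,"roll":0}

```text
clock: 9.65
ee_pos: [0.5434, 0.0728, 0.173]
orientation: [[0.982, 0.187, -0.0], [0.187, -0.982, 0.0], [-0.0, -0.0, -1.0]]
force: [0.3, 0.1, 0.1]
grip_width: 0.0854
grip_force: 0.0
```

servo_tool:
  commands:
    - {"x":-0.06,"y":0,"z":-0.4,"roll":0}
    - {"x":0,"y":0,"z":-0.4,"roll":0}
    - {"x":0,"y":0,"z":-0.3,"roll":0}
    - {"x":0,"y":0,"z":-0.3,"roll":0}
    - {"x":0,"y":0,"z":0,"roll":0}
    - {"x":0,"y":0,"z":0,"roll":0}

```text
clock: 10.25
ee_pos: [0.5401, 0.0728, 0.1035]
orientation: [[0.982, 0.187, 0.001], [0.187, -0.982, -0.0], [0.001, 0.0, -1.0]]
force: [0.5, 0.1, 1.2]
grip_width: 0.085
grip_force: 0.0
```

servo_tool:
  commands:
    - {"x":0,"y":0,"z":0,"roll":0}
    - {"x":0,"y":0,"z":0,"roll":0}
    - {"x":0,"y":0,"z":0,"roll":0}
    - {"x":0,"y":0,"z":0,"roll":0}
    - {"x":0,"y":0,"z":0,"roll":0}
    - {"x":0,"y":0,"z":0,"roll":0}
  fingers: 1
  newtons: 60

```text
clock: 10.85
ee_pos: [0.5406, 0.0731, 0.1044]
orientation: [[0.982, 0.187, 0.002], [0.187, -0.982, 0.0], [0.002, -0.0, -1.0]]
force: [-0.9, 1.6, 5.2]
grip_width: 0.0523
grip_force: 66.5
```

servo_tool:
  commands:
    - {"x":-0.1,"y":-0.02,"z":0.01,"roll":0}
    - {"x":-0.1,"y":-0.02,"z":0,"roll":0}
    - {"x":-0.1,"y":-0.02,"z":0,"roll":0}
    - {"x":0,"y":0,"z":0,"roll":0}
    - {"x":0,"y":0,"z":0,"roll":0}

```text
clock: 11.35
ee_pos: [0.5256, 0.0702, 0.1044]
orientation: [[0.982, 0.187, 0.003], [0.187, -0.982, 0.001], [0.003, -0.0, -1.0]]
force: [3.0, 4.4, 2.4]
grip_width: 0.0524
grip_force: 66.2
```

servo_tool:
  commands:
    - {"x":-0.1,"y":-0.02,"z":0,"roll":0}
    - {"x":-0.1,"y":-0.02,"z":0,"roll":0}
    - {"x":0,"y":0,"z":0,"roll":0}
    - {"x":0,"y":0,"z":0,"roll":0}

```text
clock: 11.75
ee_pos: [0.5157, 0.0682, 0.1044]
orientation: [[0.982, 0.187, 0.003], [0.187, -0.982, 0.001], [0.003, -0.0, -1.0]]
force: [3.8, 3.4, 3.5]
grip_width: 0.0527
grip_force: 66.2
```

servo_tool:
  commands:
    - {"x":-0.1,"y":-0.02,"z":0,"roll":0}
    - {"x":-0.04,"y":-0.01,"z":0,"roll":0}
    - {"x":0,"y":0,"z":0,"roll":0}
    - {"x":0,"y":0,"z":0,"roll":0}

```text
clock: 12.15
ee_pos: [0.509, 0.0668, 0.1044]
orientation: [[0.982, 0.187, 0.004], [0.187, -0.982, 0.001], [0.004, -0.0, -1.0]]
force: [5.4, 3.7, 1.9]
grip_width: 0.0525
grip_force: 66.0
```

servo_tool:
  commands:
    - {"x":-0.05,"y":-0.01,"z":0,"roll":0}
    - {"x":-0.04,"y":-0.01,"z":0,"roll":0}
    - {"x":0,"y":0,"z":0,"roll":0}
    - {"x":0,"y":0,"z":0,"roll":0}

```text
clock: 12.55
ee_pos: [0.5068, 0.0665, 0.1046]
orientation: [[0.982, 0.187, 0.01], [0.187, -0.982, 0.002], [0.01, -0.001, -1.0]]
force: [14.0, 7.7, -5.8]
grip_width: 0.0523
grip_force: 65.1
```

```bash
python3 - <<'E'
from h import *
snap('scene','s5.png',(270,140,370,240),6)
E
```

```text
(no output)
```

View pics/s5.png

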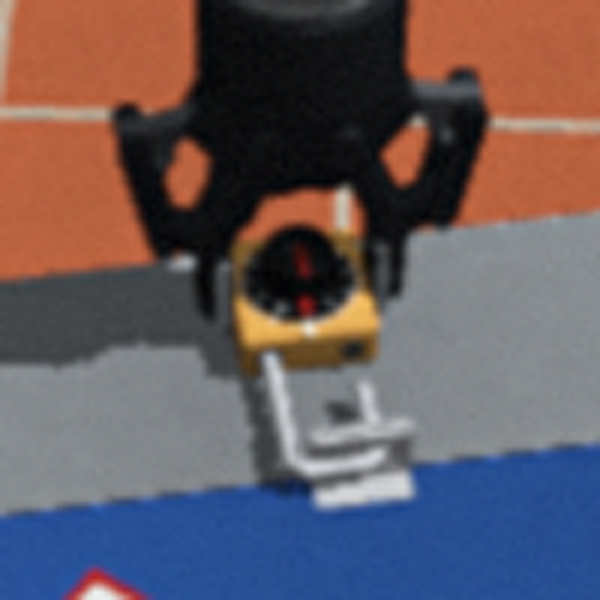

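The shackle is fully open: the toe tip at (368,388) is clear of the body, whose hole shows at (352,350), and the crown is against the lugs. I'll slide forward 42 mm along the box's x so the lugs sit in the toe gap.

servo_tool:
  commands:
    - {"x":0.06,"y":0.03,"z":0,"roll":0}
    - {"x":0.1,"y":0.03,"z":0,"roll":0}
    - {"x":0.1,"y":0.02,"z":0,"roll":0}
    - {"x":0,"y":0,"z":0,"roll":0}
    - {"x":0,"y":0,"z":0,"roll":0}

```text
clock: 13.1
ee_pos: [0.5149, 0.0686, 0.1044]
orientation: [[0.982, 0.187, -0.004], [0.187, -0.982, -0.002], [-0.004, 0.001, -1.0]]
force: [-7.0, -1.4, 12.1]
grip_width: 0.0526
grip_force: 67.4
```

servo_tool:
  commands:
    - {"x":0.1,"y":0.02,"z":0,"roll":0}
    - {"x":0.1,"y":0.02,"z":0,"roll":0}
    - {"x":0.1,"y":0.02,"z":0,"roll":0}
    - {"x":0,"y":0,"z":0,"roll":0}
    - {"x":0,"y":0,"z":0,"roll":0}

```text
clock: 13.6
ee_pos: [0.5299, 0.0716, 0.1044]
orientation: [[0.982, 0.187, -0.004], [0.187, -0.982, -0.002], [-0.004, 0.001, -1.0]]
force: [-6.9, -0.9, 11.0]
grip_width: 0.0521
grip_force: 67.3
```

servo_tool:
  commands:
    - {"x":0.02,"y":0,"z":0.02,"roll":0}
    - {"x":0,"y":0,"z":0,"roll":0}
    - {"x":0,"y":0,"z":0,"roll":0}

```text
clock: 13.9
ee_pos: [0.5303, 0.0717, 0.1044]
orientation: [[0.982, 0.187, -0.005], [0.187, -0.982, -0.001], [-0.005, 0.0, -1.0]]
force: [-6.4, -1.9, 6.6]
grip_width: 0.0525
grip_force: 66.8
```

```bash
python3 - <<'E'
from h import *
s=ctrl.read_state(); print(s['ee_pos'],s['force'],s['ft_torque'])
snap('scene','s6.png',(270,140,370,240),6)
E
```

```text
[0.53031653 0.07168206 0.10441755] [-6.38995045 -1.91667948  6.62789212] [-0.088339    0.80033659  0.10517941]
```

View pics/s6.png

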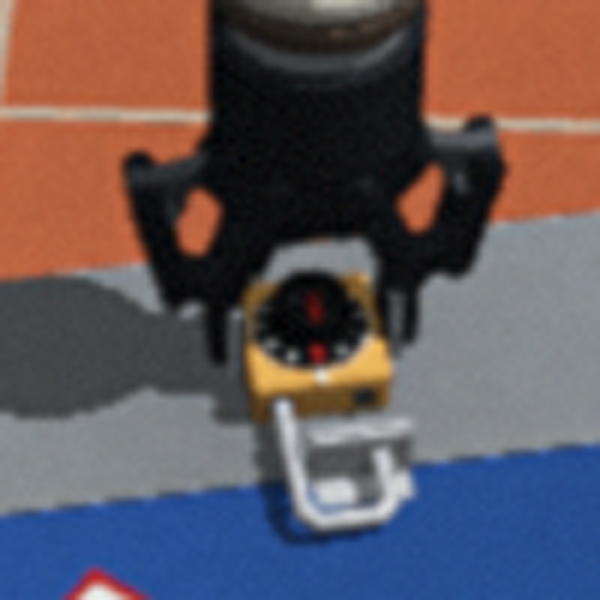

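The shackle is still fully open and the crown has moved out over the lid to (345,515). About 18 mm more is needed.

servo_tool:
  commands:
    - {"x":0.1,"y":0.02,"z":0.01,"roll":0}
    - {"x":0.1,"y":0.02,"z":0,"roll":0}
    - {"x":0.1,"y":0.02,"z":0,"roll":0}
    - {"x":0.06,"y":0.01,"z":0,"roll":0}
    - {"x":0,"y":0,"z":0,"roll":0}
    - {"x":0,"y":0,"z":0,"roll":0}

```text
clock: 14.55
ee_pos: [0.5485, 0.0753, 0.1045]
orientation: [[0.982, 0.187, -0.004], [0.187, -0.982, -0.001], [-0.004, 0.0, -1.0]]
force: [-4.9, -1.2, 4.0]
grip_width: 0.0525
grip_force: 66.3
```

servo_tool:
  commands:
    - {"x":0,"y":0,"z":0.06,"roll":0}
    - {"x":0,"y":0,"z":0.08,"roll":0}
    - {"x":0,"y":0,"z":0,"roll":0}
    - {"x":0,"y":0,"z":0,"roll":0}

```text
clock: 14.95
ee_pos: [0.55, 0.0758, 0.1117]
orientation: [[0.982, 0.187, -0.0], [0.187, -0.982, 0.0], [-0.0, -0.0, -1.0]]
force: [0.1, 1.3, -5.6]
grip_width: 0.0523
grip_force: 65.3
```

Free: the force is about the lock's weight alone. I'll lift on up.

servo_tool:
  commands:
    - {"x":0,"y":0,"z":0.15,"roll":0}
    - {"x":0,"y":0,"z":0.2,"roll":0}
    - {"x":0,"y":0,"z":0.2,"roll":0}
    - {"x":0,"y":0,"z":0,"roll":0}

```text
clock: 15.35
ee_pos: [0.552, 0.0757, 0.1423]
orientation: [[0.982, 0.187, 0.005], [0.187, -0.982, -0.0], [0.005, 0.001, -1.0]]
force: [0.9, -0.3, -4.2]
grip_width: 0.0528
grip_force: 65.4
```

servo_tool:
  commands:
    - {"x":0,"y":0,"z":0.4,"roll":0}
    - {"x":0,"y":0,"z":0.4,"roll":0}
    - {"x":0,"y":0,"z":0.4,"roll":0}
    - {"x":0,"y":0,"z":0.4,"roll":0}
    - {"x":0,"y":0,"z":0.2,"roll":0}
    - {"x":0,"y":0,"z":0,"roll":0}
    - {"x":0,"y":0,"z":0,"roll":0}
    - {"x":0,"y":0,"z":0,"roll":0}

```text
clock: 16.15
ee_pos: [0.5493, 0.0759, 0.2279]
orientation: [[0.982, 0.187, -0.003], [0.187, -0.982, 0.0], [-0.003, -0.001, -1.0]]
force: [-0.1, -0.3, -5.2]
grip_width: 0.0525
grip_force: 65.4
```

```bash
python3 - <<'E'
from h import *
s=ctrl.read_state(); print(s['ee_pos'],s['force'],s['grip_force'],s['clock'])
snap('scene','s7.png',(230,100,430,300),3)
E
```

```text
[0.54934553 0.07590525 0.2278774 ] [-0.10397485 -0.31636409 -5.22799174] 65.36195397377014 16.15
```

View pics/s7.png

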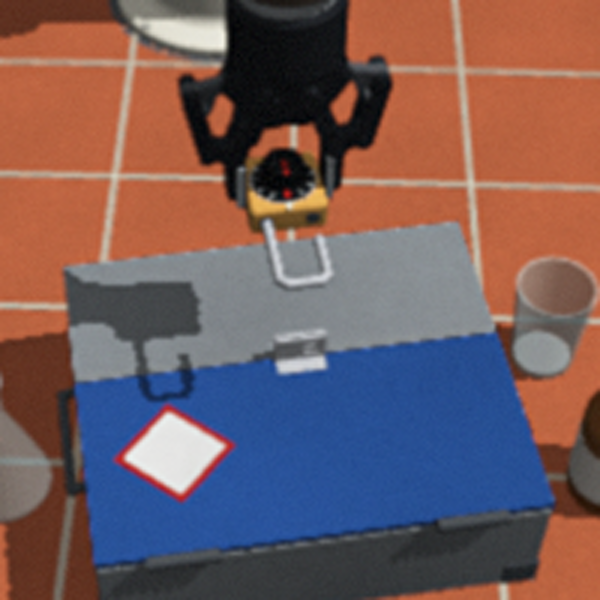

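The open lock is held level and clear of the box (shackle out at (298,260)). The hasp is empty at (300,350), the lid is shut and the glassware has not moved.

servo_tool:
  commands:
    - {"x":0,"y":0,"z":0,"roll":0}
    - {"x":0,"y":0,"z":0,"roll":0}
    - {"x":0,"y":0,"z":0,"roll":0}
    - {"x":0,"y":0,"z":0,"roll":0}
    - {"x":0,"y":0,"z":0,"roll":0}

```text
clock: 16.7
ee_pos: [0.5502, 0.0759, 0.2295]
orientation: [[0.982, 0.187, 0.0], [0.187, -0.982, -0.0], [0.0, 0.0, -1.0]]
force: [-0.3, -0.6, -5.3]
grip_width: 0.0522
grip_force: 65.4
```

```bash
python3 -c "
from station import ctrl
print(ctrl.hand_in())"
```

```text
the job is handed in; nothing more can be done
None
```

The job is handed in at 16.7 s, no verdict returned: the dial was turned to zero, the shackle pulled fully open and slipped off the hasp, and the lock is held level about 12 cm above the box, with the lid shut and the glassware untouched.

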